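# Show the bench camera the target in the case lid by mirror

### The job

Lift the lid of the grey target case by its orange tab until it rests open on its stop and let it stay there. Then take the swivel mirror by the orange grip on top, turn it until the bench camera sees the round target inside the lid near the middle of the mirror, and finish holding the mirror still at that angle (its spring turns it back if you let go). Keep the fingers off the mirror glass and leave the brown jar beyond the case, the orange tape roll and the small black dongle where they are.

Things in the scene. Friction and masses are not known exactly. Their poses are not given: they have to be found in the camera images.
- rig: camera-and-mirror rig, fixed: aluminium rail 270 x 50 x 10 mm, steel mirror post at one end, black bench camera (50 x 44 x 44 mm, top 122 mm up) at the other. Origin on the bench under the mirror's upright turning axis; x runs level along the rail to the camera, z up. The camera looks along -x at the mirror, optics 100 mm above the bench
- lens (a point): centre of the camera's lens front, 155 mm from the mirror axis along the rig's x, 100 mm up. The camera sees the target centred in the mirror when, seen from above, the mirror's normal halves the angle at the turning axis between the directions to the lens and to the target
- mirror_turn (a joint): turn of the mirror about its upright axis, rad: 0 at rest on its stop, grows counter-clockwise seen from above, 1.5 at most. The normal of the reflecting face points (value - 0.2) rad counter-clockwise from the rig's x axis. A spring turns it back clockwise with 0.035 N m at 0 and 0.05 N m more per rad. Needed values lie about 0.55 to 1.15
- mirror: the swivel mirror: black frame 62 mm wide, top 127 mm above the bench, with pale blue glass in front and an orange grip on top, all turning together. Origin on the bench under the turning axis, z up; x axis = outward normal of the reflecting face (which lies on the axis), y along its width
- grip (a point): point on the turning axis 155 mm up, in the orange upright grip bar on top of the mirror. Bar: 10 mm thick (along the normal), 36 mm wide (along the mirror's width), 134 to 170 mm above the bench, centred on the turning axis, over a grey guard disc (36 mm diameter, top at 135 mm). Axes as for the mirror. Pinch across its 10 mm from above, fingertips just over the disc
- glass (a point): middle of the mirror glass's reflecting face, 100 mm up; glass 56 mm wide, 46 mm high, 77 to 123 mm above the bench; not to be touched
- sight (a point): the camera's line of sight after the mirror: origin on the turning axis 100 mm above the bench, x axis along the line as the mirror now reflects it (level; it turns twice as far as the mirror). The target is centred when it lies on this x axis
- case: grey target case, fixed, 120 (x) x 150 (y) x 45 mm, open above, under a lid; origin under its centre on the bench, front (with the tab) to its -x, hinge at its +x rim
- lid (a joint): angle of the case lid, rad: 0 shut, grows as it opens upward, stop at 1.85 (leaning back a little past upright, where it stays by its weight; it falls shut from less than about 1.55). Hinge axis along the case's y through the point 62.5 mm along +x and 46 mm up in the case's frame. Lid 122 x 150 x 6 mm, 0.12 kg
- tab (a point): middle of the orange tab that stands out from the lid's front edge: 24 mm wide along the case's y, 10 mm thick, reaching from 124 to 157 mm from the hinge axis. This point is 145 mm from the hinge axis and 49 mm above the bench when shut. Pinch it by its two side faces (24 mm apart) from above; it may turn between the fingers as the lid swings
- target (a point): centre of the round black and white target (32 mm, on a 44 mm white square) on the inner face of the lid, 55 mm from the hinge axis; about 100 mm above the bench when the lid rests on its stop. Hidden while the lid is shut
- jar: bystander: brown jar with black cap, standing left of and beyond the case (not the one far back by the wall), 46 mm wide, 86 mm tall; origin at its foot
- tape: bystander: roll of orange tape lying flat, 68 mm wide, 19 mm high; origin at the centre of its underside
- dongle: bystander: small black box with a yellow line, 28 x 46 x 12 mm; origin at the centre of its underside

How it is judged (in metres and radians):
On the way, in this order (a step that is already met when the one before it is completed fails the run):
1. the lid rests open on its stop, let go (value of joint lid above 1.75 rad and contact force between the fingers and case below 0.2 N), for 0.3 s.
2. the mirror is held by its grip so that the camera sees the target in it (value of joint lid above 1.75 rad and x of target in the frame of sight above 0.1 m and y of target in the frame of sight between -0.03 and 0.03 m and contact force between the fingers and mirror above 1 N), for 0.3 s.
At the end, for the whole second after the job is handed in: The lid stands open on its stop (over 1.75 rad) by itself; the fingers hold the mirror's grip (over 1 N) and the mirror is still (under 0.05 rad/s) at an angle where the camera's reflected line of sight passes within 30 mm, measured level, of the target's centre (all of step 2 and velocity of joint mirror_turn between -0.05 and 0.05 rad/s and contact force between the fingers and case below 0.2 N); the arm keeps its last pose, push and grip.
It fails at once if a finger touches the mirror glass (contact force between the fingers and glass above 0.5 N).
It fails at once if the jar is moved more than 25 mm (distance of jar from where it was at the start of the episode above 0.025 m).
It fails at once if the tape is moved more than 25 mm (distance of tape from where it was at the start of the episode above 0.025 m).
It fails at once if the dongle is moved more than 25 mm (distance of dongle from where it was at the start of the episode above 0.025 m).
It also fails if it takes over 51 s, if anything falls off the work surface, if the arm or the gripper's body presses on something with over 40 N, if the wrist force passes 120 N, or if a joint passes its speed limit or range.

### The arm

A 6-joint arm with a two-finger parallel gripper is mounted at the origin on a cart in front of the work surface, level with it; the furniture and walls round the work are solid. World frame = base frame: x ahead of the robot, y to its left, z up, the work surface at z = 0. Lengths are in m, angles in degrees, forces in N, time in s.
With the tool pointing down it reaches from about 0.3 to 1 m from the base axis. Payload 5.1 kg.
Tool frame: the origin (TCP) lies at the very end of the fingers, on their centre line; the grasp point (between the pads) lies 19 mm behind it; z points along the fingers, y is the line along which they close (so a half turn about z gives the same grasp; the last joint's range is limited). The gripper opens to 95 mm and grips with 3 to 60 N. Pads are 20 mm wide; open, the fingers measure 119 mm over their backs; the gripper's body (75 mm by 180 mm) begins 59 mm behind the grasp point.
Start: joints at [-81.051, 7.093, 94.555, -0, 78.352, -4.733], TCP at [0.154, -0.632, 0.215] pointing down, gripper open.
Joint ranges: [-149.61, 149.61], [-58.7, 133.49], [1.44, 155.28], [-77.14, 257.14], [18.33, 153.61], [-166.67, 166.67]. Speed limits (degrees/s): [147.25, 147.25, 180, 180, 180, 180].

### API

Orientations are given as [roll, pitch, yaw] about the fixed x, y, z axes, in that order (R = Rz(yaw) Ry(pitch) Rx(roll)).
In Python, from bench import bot gives the robot as it stands.
- The arm moves only by the shell command python3 -m jog 'ROWS' [OPENING]. ROWS is JSON, a list that holds one entry, the list of rows, each a list of 6 numbers: the shift along the tool's x, y, z in cm, then the turn, a rotation vector about the tool's x, y, z in rad. In form: [[[x, y, z, wx, wy, wz], ...]]. A call has 1 to 20 rows; each row shifts and turns the commanded pose from where the row before left it, along the tool's axes as they then stand; what a row does not reach is not made up. A row lasts 1/8 s, in which the tool goes at most 62.5 mm and 10.7 degrees, less where a joint would pass 70% of its speed; a pose out of reach is approached as far as the arm can. A call with a gripper value outside its range is refused whole. OPENING is the finger opening in cm, from 0 to 9.51, set as the call begins (- or left out, the last holds). The fingers move at their own pace and stop on an object; the grip force is fixed at half the most. Time passes only in rows, so rows that do not move let the fingers close. It gives the time, the measured TCP pose, the force, the opening and the grip force at its end, in the units of the state.
- bot.get_state(): the state, without advancing time (a new reading comes with each control period).
- bot.read_camera(name): name is "side" or "top"; returns the picture (400x640x3 uint8, blue, green, red); there is no depth.
- bot.get_calibration(name): a dict with "camera_matrix" (3x3 intrinsics, pixels), "R" (3x3) and "t" (3): a world point X has camera coordinates R X + t. Camera axes: x right, y down, z forward; pixel columns grow to the right and rows downward; lengths in m; the calibration is good to about 2 mm. A picture is of the moment at which its call begins. get_calibration takes no time and is no camera call.
- bot.hand_in(): hands the job in; it is judged then, once.
The state is a dict: "time_s": time; "qpos": joint angles; "qd": joint speeds; "tau": joint torques, N m; "tcp_pos": TCP position; "ee_rot": TCP orientation; "wrist_force": force on the tool from outside, world axes, zero at the start; "torque": the same for the moment, N m; "opening": opening from 0.0 (shut) to 1.0 (fully open); "finger_force": force on a finger pad.
Only numpy, scipy, OpenCV 4.12 (cv2) and the standard library are available. Lean on these libraries where they do the work, as an engineer would, in place of code of your own. Each camera call takes 0.05 s, during which the arm holds its last target. There are 200 camera calls.

## Working session

There is one attempt and no reset: what is moved stays moved. The work goes in short steps, Python scripts to look and compute and a shell command to move; the robot and the scene stay as the last step left them, time stands still between calls to the robot, and variables do not carry over. Pictures are saved under pics/ and viewed, at most 10 in all, crops included, and the job is handed in when it is done.

```bash
ls; mkdir -p pics; python3 - <<'E'
from bench import bot
import cv2
for n in("side","top"):
    cv2.imwrite(f"pics/{n}0.png",bot.read_camera(n)); c=bot.get_calibration(n); print(n,c)
s=bot.get_state();print(s)
E
```

```text
pics
side {'camera_matrix': array([[372.50070906,   0.        , 319.74369986],
       [  0.        , 372.50070906, 204.73694799],
       [  0.        ,   0.        ,   1.        ]]), 'R': array([[ 9.99853601e-01, -7.32305126e-04, -1.70950193e-02],
       [-1.50923726e-02, -5.08481218e-01, -8.60940806e-01],
       [-8.06202489e-03,  8.61072770e-01, -5.08417829e-01]]), 't': array([-0.55767566,  0.09295478,  1.12276597])}
top {'camera_matrix': array([[374.37078081,   0.        , 319.06754643],
       [  0.        , 374.37078081, 194.86093478],
       [  0.        ,   0.        ,   1.        ]]), 'R': array([[ 0.12283134, -0.99241655,  0.00467467],
       [-0.97128429, -0.12118025, -0.20474905],
       [ 0.20376282,  0.02060916, -0.97880334]]), 't': array([-0.06211827,  0.58669204,  1.16324939])}
{'time_s': 0.1, 'qpos': array([-8.10513876e+01,  7.13031327e+00,  9.46249616e+01,  4.21548826e-04,
        7.83528191e+01, -4.73327516e+00]), 'qd': array([ 0.02469488, -0.0478431 , -0.11555027, -0.07177503,  0.02077201,
       -0.07099377]), 'tau': array([ 9.32817202e-04, -4.18880332e+01, -3.61095965e+01,  7.77161960e-02,
        4.61464177e-02, -6.62334742e-05]), 'tcp_pos': array([ 0.15362174, -0.6309913 ,  0.21351709]), 'ee_rot': array([-1.79892309e+02, -9.33091991e-03,  1.36817933e+01]), 'wrist_force': array([0.48854879, 1.23162506, 0.78173912]), 'torque': array([0.02297871, 0.02290866, 0.0152891 ]), 'finger_force': 0.0, 'opening': 0.9970874007732179}
```

View pics/side0.png

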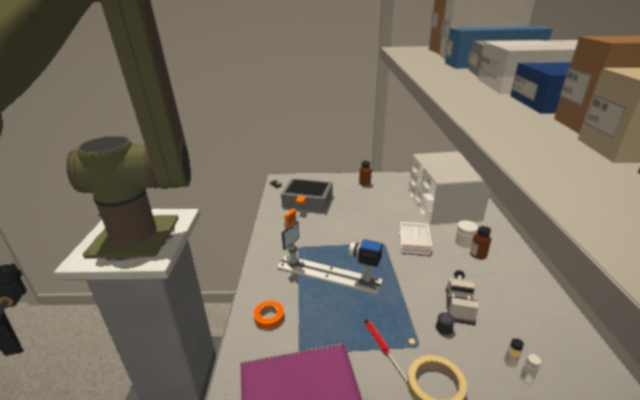

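View pics/top0.png

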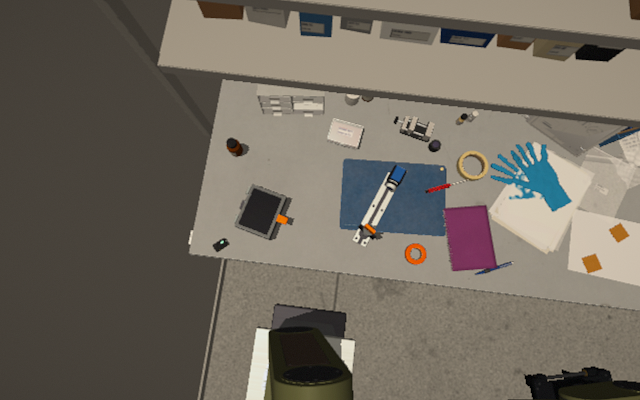

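The side view shows the case at (307,193), the tab (301,199), the grip (291,216), the camera (369,252) and the tape (269,314). The top view shows the case at (263,211), the tab (285,219), the grip (371,230), the camera (397,177), the tape (415,254), the dongle (221,244) and the jar (234,147). Next I'll measure and zoom in.

```bash
cat > h.py <<'E'
import numpy as np, cv2
from bench import bot
C={n:bot.get_calibration(n) for n in("side","top")}
def ray(n,uv):
    c=C[n];d=c["R"].T@np.linalg.solve(c["camera_matrix"],[*uv,1.]);return -c["R"].T@c["t"],d
def plane(n,uv,z):
    o,d=ray(n,uv);return o+d*(z-o[2])/d[2]
def tri(a,b):
    (o,d),(p,e)=ray("side",a),ray("top",b)
    k=np.linalg.lstsq(np.c_[d,-e],p-o,rcond=None)[0];A=o+k[0]*d;B=p+k[1]*e
    return (A+B)/2,np.linalg.norm(A-B)
def proj(n,X):
    c=C[n];v=c["camera_matrix"]@(c["R"]@np.array(X)+c["t"]);return v[:2]/v[2]
def orange(im):
    h=cv2.cvtColor(im,cv2.COLOR_BGR2HSV);m=cv2.inRange(h,(3,170,110),(16,255,255))
    n,l,s,c=cv2.connectedComponentsWithStats(m);return [(c[i].round(1),s[i]) for i in range(1,n) if s[i,4]>8]
E
python3 - <<'E'
from h import *
S=cv2.imread("pics/side0.png");T=cv2.imread("pics/top0.png")
for n,i in(("side",S),("top",T)):
    print(n)
    for c,s in orange(i): print(c,s)
a=cv2.resize(T[180:280,200:450],None,fx=3.2,fy=3.2,interpolation=cv2.INTER_CUBIC)
b=cv2.resize(S[170:290,265:395],None,fx=2.3,fy=2.3,interpolation=cv2.INTER_CUBIC)
o=np.zeros((600,800,3),np.uint8);o[:320]=a;o[322:598,:299]=b[:276,:299]
c=cv2.resize(T[150:250,350:420],None,fx=2.7,fy=2.7,interpolation=cv2.INTER_CUBIC);o[322:592,310:499]=c
cv2.imwrite("pics/z0.png",o)
E
```

```text
side
[300.3 198.9] [296 196  10   7  57]
[289.1 216. ] [285 208  11  19  80]
[268.3 315.1] [254 301  30  28 498]
top
[281.5 219. ] [276 214  12  10  79]
[369.9 228.3] [365 224  11  10  49]
[618.9 232.6] [610 224  19  18 175]
[415.  253.6] [405 244  21  20 233]
[591.6 263.3] [582 255  19  18 187]
```

View pics/z0.png

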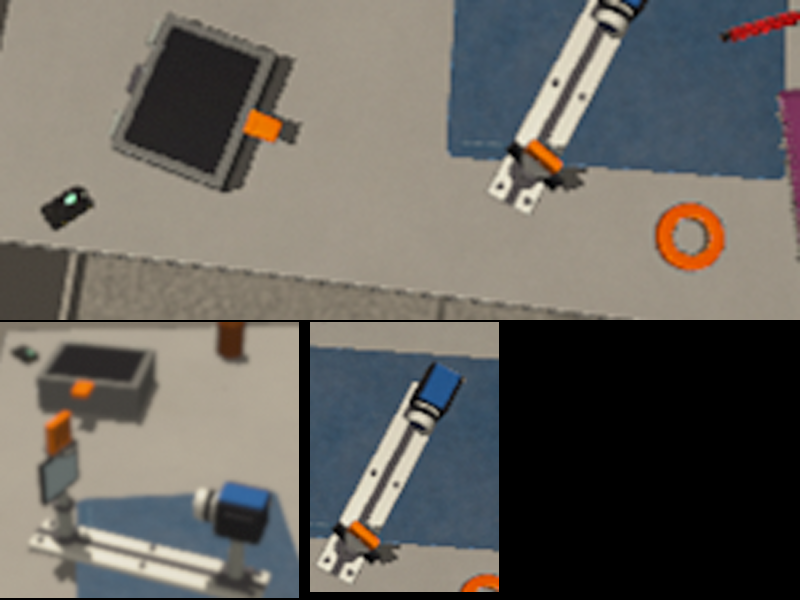

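```bash
python3 - <<'E'
from h import *
z=lambda u,v:(200+u/3.2,180+v/3.2)
P=[plane("top",z(*p),.052) for p in((172,14),(272,52),(225,190),(115,148))]
print(np.round(P,4)); print("sides",[round(np.linalg.norm(P[i]-P[i-1]),4) for i in range(4)])
ctr=sum(P)/4; ax=(P[0]+P[3]-P[1]-P[2])[:2]; ay=(P[0]-P[3]+P[1]-P[2])[:2]
print("lid ctr",ctr,"xyaw",np.degrees(np.arctan2(ax[1],ax[0])),"long yaw",np.degrees(np.arctan2(ay[1],ay[0])))
print("tab",tri((300.3,198.9),(281.5,219)),plane("top",(281.5,219),.054))
print("grip",tri((289.1,216),(369.9,228.3)),plane("top",(369.9,228.3),.165))
R=[plane("top",z(*p),.01) for p in((488,190),(530,213))];print("rail end",np.round(R,4),np.linalg.norm(R[0]-R[1]))
cz=lambda u,v:(350+(u-310)/2.7,150+(v-322)/2.7)
K=[plane("top",cz(*p),.122) for p in((426,363),(463,380),(445,418),(413,398))];print("cam top",np.round(K,4))
print("camera",sum(K)/4)
print("holes",plane("top",cz(374,472),.01),plane("top",cz(396,484),.01))
print("tape",plane("top",(415,253.6),.019),"dongle",plane("top",(221,244),.012),"jar",plane("top",(234,147),.086))
E
```

```text
[[0.6001 0.2298 0.052 ]
 [0.5732 0.1215 0.052 ]
 [0.4274 0.1483 0.052 ]
 [0.4555 0.2649 0.052 ]]
sides [np.float64(0.1488), np.float64(0.1116), np.float64(0.1483), np.float64(0.1199)]
lid ctr [0.51405743 0.19115258 0.052     ] xyaw 76.23232370119742 long yaw -12.029704782779234
tab (array([0.49677822, 0.12237286, 0.04898978]), np.float64(0.00143065961374953)) [0.4968411  0.12192401 0.054     ]
grip (array([ 0.48693294, -0.15278587,  0.15810334]), np.float64(0.002441853291168184)) [ 0.48722046 -0.15172524  0.165     ]
rail end [[ 0.4641 -0.1172  0.01  ]
 [ 0.4458 -0.1629  0.01  ]] 0.049193154830348015
cam top [[ 0.7011 -0.2104  0.122 ]
 [ 0.6859 -0.255   0.122 ]
 [ 0.6379 -0.2377  0.122 ]
 [ 0.6571 -0.1989  0.122 ]]
camera [ 0.67048072 -0.22549205  0.122     ]
holes [ 0.58662959 -0.17660561  0.01      ] [ 0.57483156 -0.20539785  0.01      ]
tape [ 0.44218392 -0.32486857  0.019     ] dongle [0.39506165 0.31325729 0.012     ] jar [0.70946845 0.30724182 0.086     ]
```

```bash
python3 -m jog '[[[2.54,-3.21,0,0,0,0],[2.54,-3.21,0,0,0,0],[2.54,-3.21,0,0,0,0],[2.54,-3.21,0,0,0,0],[2.54,-3.21,0,0,0,0],[2.54,-3.21,0,0,0,0],[2.54,-3.21,0,0,0,0],[2.54,-3.21,0,0,0,0],[2.54,-3.21,0,0,0,0],[2.54,-3.21,0,0,0,0],[2.54,-3.21,0,0,0,0],[2.54,-3.21,0,0,0,0],[2.54,-3.21,0,0,0,0],[2.54,-3.21,0,0,0,0],[2.54,-3.21,0,0,0,0],[2.54,-3.21,0,0,0,0],[2.54,-3.21,0,0,0,0],[2.54,-3.21,0,0,0,0],[2.54,-3.21,0,0,0,0],[2.54,-3.21,0,0,0,0]]]' 6
python3 -m jog '[[[0,0,0,0,0,-0.158],[0,0,0,0,0,-0.158],[0,0,0,0,0,-0.158],[0,0,0,0,0,-0.158],[0,0,0,0,0,-0.158],[0,0,0,0,0,-0.158],[0,0,0,0,0,-0.158],[0,0,1,0,0,0],[0,0,2,0,0,0],[0,0,2,0,0,0],[0,0,0,0,0,0]]]'
python3 - <<'E'
from h import *
s=bot.get_state();print(s["tcp_pos"],s["ee_rot"],s["qpos"],s["wrist_force"])
for n in("side","top"):
    print(n)
    for c,t in orange(bot.read_camera(n))[:3]: print(c,t)
E
```

```text
time_s: 2.6
tcp_pos: [0.4955, 0.1137, 0.2141]
ee_rot: [180.0, 0.0, 13.7]
wrist_force: [1.2, -0.8, 0.9]
opening: 0.633
finger_force: 0.0
time_s: 3.98
tcp_pos: [0.4934, 0.1121, 0.1611]
ee_rot: [-179.7, 0.1, 77.0]
wrist_force: [-0.3, 0.1, -0.0]
opening: 0.63
finger_force: 0.0
[0.49339925 0.11212956 0.16114166] [-1.79673327e+02  1.16836362e-01  7.70125046e+01] [ 6.72250267e+00 -8.91932206e+00  1.15622779e+02  1.91553057e-04
  7.36434808e+01  1.97102766e+01] [-0.26004546  0.11996703 -0.03649988]
side
[300.3 198.9] [296 196  10   7  57]
[289.6 216.9] [286 208  10  20  96]
[268.3 315.1] [254 301  30  28 492]
top
[369.9 228.4] [365 224  11  10  50]
[618.9 232.6] [610 224  19  18 171]
[415.1 253.6] [405 244  21  20 232]
```

```bash
python3 -m jog '[[[0,0.1,2.5,0,0,0],[0,0,2.5,0,0,0],[0,0,2.5,0,0,0],[0,0,2.5,0,0,0],[0,0,1.8,0,0,0],[0,0,1,0,0,0],[0,0,0,0,0,0]]]'
python3 -m jog '[[[0,0,0,0,0,0],[0,0,0,0,0,0],[0,0,0,0,0,0],[0,0,0,0,0,0],[0,0,0,0,0,0]]]' 1.5
python3 - <<'E'
from h import *
print(bot.get_state()["tcp_pos"])
# arc deltas (cm) with vertical tool: radius 147, start height +3mm
r=.147;a0=.003/.147
for t in np.arange(0,1.8,.15):
    f=lambda a:np.array([-r*np.cos(a+a0),-r*np.sin(a+a0)])
    print(t,np.round(100*(f(t+.15)-f(t)),2))
E
```

```text
time_s: 4.95
tcp_pos: [0.4963, 0.1122, 0.0364]
ee_rot: [-180.0, 0.0, 77.0]
wrist_force: [0.1, -0.4, 0.1]
opening: 0.633
finger_force: 0.0
time_s: 5.58
tcp_pos: [0.4959, 0.1124, 0.0368]
ee_rot: [-179.9, -0.0, 77.0]
wrist_force: [-2.6, 1.6, 3.8]
opening: 0.252
finger_force: 30.0
[0.49585852 0.11236525 0.0368412 ]
0.0 [ 0.21 -2.19]
0.15 [ 0.54 -2.14]
0.3 [ 0.85 -2.03]
0.44999999999999996 [ 1.14 -1.88]
0.6 [ 1.41 -1.69]
0.75 [ 1.65 -1.46]
0.8999999999999999 [ 1.85 -1.2 ]
1.05 [ 2.01 -0.91]
1.2 [ 2.12 -0.6 ]
1.3499999999999999 [ 2.19 -0.28]
1.5 [2.2  0.05]
1.65 [2.17 0.38]
```

```bash
python3 -m jog '[[[0.08,0,-1.1,0,0,0],[0.13,0,-1.09,0,0,0],[0.23,0,-1.08,0,0,0],[0.31,0,-1.06,0,0,0],[0.39,0,-1.03,0,0,0],[0.46,0,-1,0,0,0],[0.54,0,-0.96,0,0,0],[0.6,0,-0.92,0,0,0],[0.67,0,-0.87,0,0,0],[0.74,0,-0.82,0,0,0],[0,0,0,0,0,0]]]'

```

```text
time_s: 6.95
tcp_pos: [0.5061, 0.1534, 0.1368]
ee_rot: [180.0, -0.0, 77.1]
wrist_force: [-3.8, 1.1, -1.7]
opening: 0.253
finger_force: 30.0
```

```bash
python3 -m jog '[[[0.8,0,-0.76,0,0,0],[0.85,0,-0.7,0,0,0],[0.9,0,-0.63,0,0,0],[0.95,0,-0.57,0,0,0],[0.99,0,-0.49,0,0,0],[1.02,0,-0.42,0,0,0],[1.05,0,-0.34,0,0,0],[1.07,0,-0.26,0,0,0],[1.09,0,-0.18,0,0,0],[1.1,0,-0.1,0,0,0],[1.1,0,-0.02,0,0,0],[1.1,0,0.07,0,0,0],[1.09,0,0.15,0,0,0],[0,0,0,0,0,0]]]'
python3 - <<'E'
from h import *
s=bot.get_state();print(s["tcp_pos"])
a=bot.read_camera("side")[120:270,240:400];b=bot.read_camera("top")[130:280,190:350]
cv2.imwrite("pics/l1.png",cv2.resize(np.hstack([a,b]),None,fx=2.5,fy=2.5,interpolation=cv2.INTER_CUBIC))
E
```

```text
time_s: 8.7
tcp_pos: [0.5375, 0.2813, 0.1807]
ee_rot: [179.7, -0.1, 77.1]
wrist_force: [6.6, -2.4, 1.1]
opening: 0.252
finger_force: 30.0
[0.53746269 0.28126233 0.18072808]
```

View pics/l1.png

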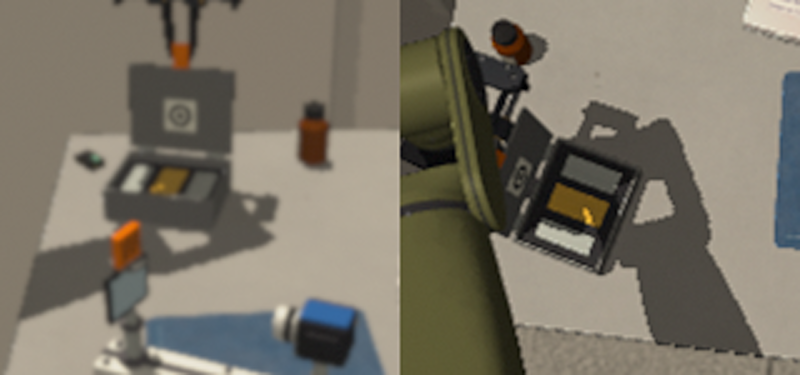

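The lid stands near 1.75 rad and its target is visible, at (312,166) in the side view. Now I'll release and rise.

```bash
python3 -m jog '[[[0,0,0,0,0,0],[0,0,0,0,0,0],[0,0,0,0,0,0],[0,0,0,0,0,0],[0,0,-1,0,0,0],[0,0,-2,0,0,0],[0,0,-3,0,0,0],[0,0,-3,0,0,0],[0,0,-2,0,0,0],[0,0,0,0,0,0]]]' 7
python3 - <<'E'
from h import *
print(bot.get_state()["tcp_pos"])
T=bot.read_camera("top");S=bot.read_camera("side")
cv2.imwrite("pics/top2.png",T);cv2.imwrite("pics/side2.png",S)
a=S[130:270,270:350];b=T[140:280,220:340]
cv2.imwrite("pics/l2.png",cv2.resize(np.hstack([a,b]),None,fx=4,fy=4,interpolation=cv2.INTER_CUBIC))
E
```

```text
time_s: 10.05
tcp_pos: [0.5361, 0.2808, 0.2915]
ee_rot: [179.8, -0.2, 77.0]
wrist_force: [-0.4, -0.2, 0.7]
opening: 0.737
finger_force: 0.0
[0.53608601 0.28077641 0.29152808]
```

View pics/l2.png

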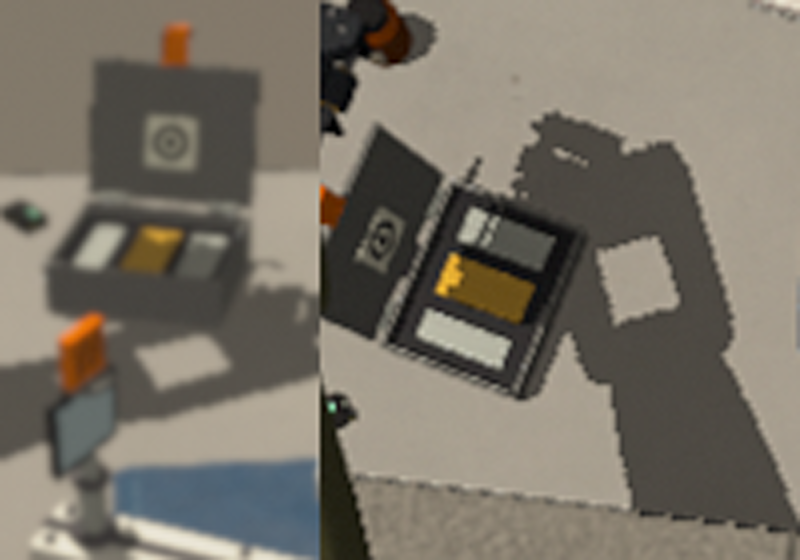

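The lid rests open. The target is at (312.5,165.5) in the side view and (235,200.3) in the top view.

```bash
python3 - <<'E'
from h import *
t,e=tri((312.5,165.5),(235,200.3));print("target",t,e)
# rail corners/holes give the rig axis: rail edges symmetric
g=tri((289.4,216.5),(369.9,228.3))[0];print("grip",g)
ex=np.array([np.cos(np.radians(-21.7)),np.sin(np.radians(-21.7))])
print("rail end->axis",(g[:2]-[.45495,-.14005])@ex)
for m in (g[:2],g[:2]-.003*ex, np.array([.4872,-.1517])):
    d=t[:2]-m;b=np.degrees(np.arctan2(d[1],d[0]));n=(b-21.7)/2
    print(m,"tgt yaw",b,"normal",n,"joint",np.radians(n+21.7)+.2)
s=bot.get_state();yaw=s["ee_rot"][2];w=g-s["tcp_pos"];c,q=np.cos(np.radians(yaw)),np.sin(np.radians(yaw))
print("tool dx,dy cm",100*(c*w[0]+q*w[1]),100*(q*w[0]-c*w[1]))
E
```

```text
target [0.53316096 0.27132384 0.09742351] 0.002319417241485203
grip [ 0.48735779 -0.152925    0.15668714]
rail end->axis 0.0348716275986508
[ 0.48735779 -0.152925  ] tgt yaw 83.83804419901047 normal 31.069022099505233 joint 1.1209931786940173
[ 0.4845704  -0.15181576] tgt yaw 83.44922362073622 normal 30.87461181036811 joint 1.1176000790488203
[ 0.4872 -0.1517] tgt yaw 83.799214408829 normal 31.0496072044145 joint 1.1206543248507546
tool dx,dy cm -43.280815736450116 5.080447303619439
```

```bash
python3 -m jog '[[[-2.4,0.28,0,0,0,0],[-2.4,0.28,0,0,0,0],[-2.4,0.28,0,0,0,0],[-2.4,0.28,0,0,0,0],[-2.4,0.28,0,0,0,0],[-2.4,0.28,0,0,0,0],[-2.4,0.28,0,0,0,0],[-2.4,0.28,0,0,0,0],[-2.4,0.28,0,0,0,0],[-2.4,0.28,0,0,0,0],[-2.4,0.28,0,0,0,0],[-2.4,0.28,0,0,0,0],[-2.4,0.28,0,0,0,0],[-2.4,0.28,0,0,0,0],[-2.4,0.28,0,0,0,0],[-2.4,0.28,0,0,0,0],[-2.4,0.28,0,0,0,0],[-2.4,0.28,0,0,0,0],[0,0,0,0,0,0.176],[0,0,0,0,0,0.176]]]'
python3 -m jog '[[[0,0,2,0,0,0],[0,0,3,0,0,0],[0,0,2,0,0,0],[0,0,1,0,0,0],[0,0,0,0,0,0]]]' 5
python3 - <<'E'
from h import *
s=bot.get_state();print(s["tcp_pos"],s["ee_rot"])
S=bot.read_camera("side")[160:290,230:390];T=bot.read_camera("top")[150:280,340:440]
cv2.imwrite("pics/m1.png",cv2.resize(np.hstack([S,T]),None,fx=3,fy=3,interpolation=cv2.INTER_CUBIC))
E
```

```text
time_s: 12.65
tcp_pos: [0.486, -0.1533, 0.2877]
ee_rot: [-179.9, 0.0, 56.4]
wrist_force: [0.1, -0.8, 0.3]
opening: 0.732
finger_force: 0.0
time_s: 13.28
tcp_pos: [0.487, -0.1519, 0.2076]
ee_rot: [-179.9, 0.0, 56.9]
wrist_force: [-0.1, 0.2, 0.2]
opening: 0.523
finger_force: 0.0
[ 0.48696059 -0.15185532  0.20758162] [-1.79914696e+02  1.53732337e-02  5.69170207e+01]
```

View pics/m1.png

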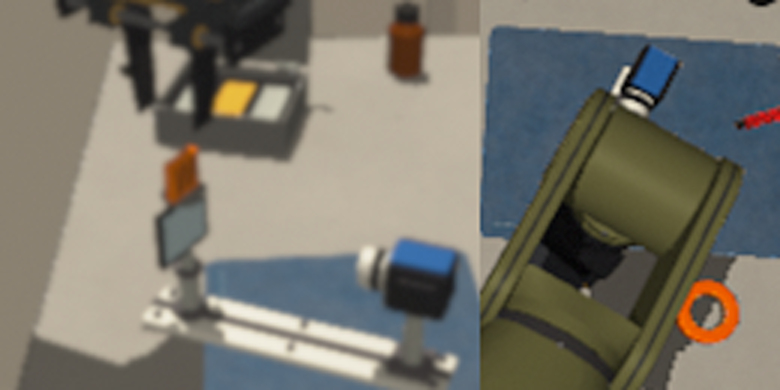

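The open fingers are centred over the orange grip (side view near (290,217)). I'll lower to just above the guard disc and close.

```bash
python3 -m jog '[[[0,0,1.5,0,0,0],[0,0,1.5,0,0,0],[0,0,1.5,0,0,0],[0,0,1.2,0,0,0],[0,0,0.8,0,0,0],[0,0,0,0,0,0],[0,0,0,0,0,0]]]'
python3 -m jog '[[[0,0,0,0,0,0],[0,0,0,0,0,0],[0,0,0,0,0,0],[0,0,0,0,0,0],[0,0,0,0,0,0],[0,0,0,0,0,0],[0,0,0,0,0,0]]]' 0.2
```

```text
time_s: 14.25
tcp_pos: [0.4878, -0.1521, 0.144]
ee_rot: [179.9, -0.0, 56.9]
wrist_force: [0.2, -0.9, 0.3]
opening: 0.525
finger_force: 0.0
time_s: 15.12
tcp_pos: [0.4883, -0.1525, 0.1435]
ee_rot: [179.9, -0.0, 56.9]
wrist_force: [4.8, -3.1, -2.8]
opening: 0.102
finger_force: 30.0
```

```bash
python3 -m jog '[[[0,0,0,0,0,-0.08],[0,0,0,0,0,-0.08],[0,0,0,0,0,-0.08],[0,0,0,0,0,-0.08],[0,0,0,0,0,-0.08],[0,0,0,0,0,-0.08],[0,0,0,0,0,-0.08],[0,0,0,0,0,-0.08],[0,0,0,0,0,-0.08],[0,0,0,0,0,-0.08],[0,0,0,0,0,-0.08],[0,0,0,0,0,-0.08],[0,0,0,0,0,-0.08],[0,0,0,0,0,-0.08],[0,0,0,0,0,0],[0,0,0,0,0,0],[0,0,0,0,0,0]]]'
python3 - <<'E'
from h import *
s=bot.get_state();print(s["tcp_pos"],s["ee_rot"],s["torque"])
Sf=bot.read_camera("side");Tf=bot.read_camera("top");cv2.imwrite("pics/s3.png",Sf);cv2.imwrite("pics/t3.png",Tf)
S=Sf[130:290,240:390];T=Tf[130:290,200:440]
cv2.imwrite("pics/m2.png",cv2.resize(np.hstack([S,T]),None,fx=2,fy=2,interpolation=cv2.INTER_CUBIC))
cv2.imwrite("pics/m3.png",cv2.resize(Sf[185:275,255:355],None,fx=6,fy=6,interpolation=cv2.INTER_CUBIC))
E
```

```text
time_s: 17.25
tcp_pos: [0.4897, -0.1525, 0.1435]
ee_rot: [179.7, 0.3, 121.0]
wrist_force: [10.7, -2.5, -6.2]
opening: 0.104
finger_force: 30.0
[ 0.48972625 -0.15247557  0.14354725] [179.73885277   0.25266897 121.02780724] [-0.39054276 -1.52915384 -0.08878813]
```

View pics/m2.png

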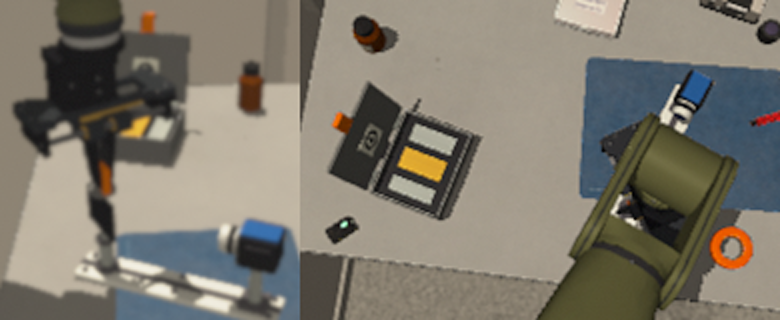

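View pics/m3.png

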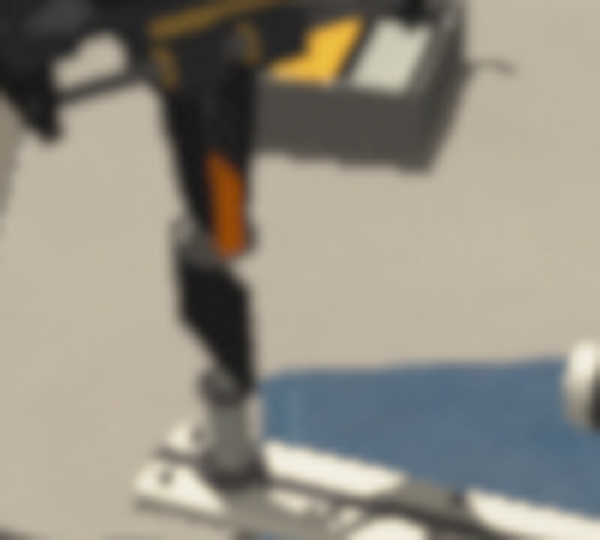

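The mirror is held edge-on to the side view with its back visible. The lid is open and the bystanders are in place. The yaw torque of -0.089 N m matches the spring torque of 0.091 N m expected at 1.12 rad. One last numeric check before handing in.

```bash
python3 - <<'E'
from h import *
m=np.array([.4875,-.1525])
for n in (27,31,35):
    w=np.array([-np.sin(np.radians(n)),np.cos(np.radians(n))])
    N=np.array([w[1],-w[0]])
    P=[proj("side",[*(m+s*.031*w-.003*N),.1]) for s in(1,-1)]
    print(n,np.round(P,1).tolist(),"crop",[round((p[0]-255)*6) for p in P])
print(np.round(bot.get_state()["qd"],2),bot.get_state()["ee_rot"])
E
```

```text
27 [[285.3, 229.6], [295.1, 242.2]] crop [182, 240]
31 [[284.6, 229.8], [295.9, 241.9]] crop [178, 245]
35 [[283.9, 230.2], [296.7, 241.7]] crop [173, 250]
[ 0.01  0.05 -0.05  0.13  0.09 -0.  ] [179.73922299   0.25048665 121.02701823]
```

```bash
python3 -c "
from bench import bot
print(bot.hand_in())"
```

```text
the job is handed in; nothing more can be done
None
```

I handed the job in with the lid resting open on its stop and the mirror held still by its grip at about 1.12 rad, the angle I measured for centring the target; hand-in returned no verdict.

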